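Feed a cheese block along the slicing board's fence with the push stick

TASK

Take the wooden push stick by its upright handle and use it to slide the red-waxed cheese block sideways against the steel fence of the slicing board, well before it nears the end stop. Then feed the block along the fence, keeping it against the rail, until it meets the dark wooden end stop, and let go of the stick, leaving it standing upright. Keep the gripper itself off the cheese and leave the salt shaker and the spice jar where they are.

Things in the scene. Friction and masses are not known exactly. Their poses are not given: they have to be found in the camera images.
- board: Pale wood slicing board, fixed, in mm: 150 (x) by 370 (y), 18 thick, origin under its centre. A steel fence (12 thick, 30 high over the board) runs along its +x side (far side); its guiding face looks to -x. A dark wood stop (14 thick, 40 high over the board) crosses its -y end; a fixed wire bow leans away behind it, up to 115 over the worktop. Feed direction: the board's -y.
- corner (a point): The inner corner of the board, on its top surface (18 mm over the worktop), where the guiding face of the fence meets the face of the stop; axes as the board's: the fence runs from here to +y, the stop to -x, z up. A block fully home has its centre 30 mm to -x and 45 mm to +y of this point.
- cheese: Red-waxed cheese block with a paper band, 60 mm (its x) by 90 mm (its y) by 45 mm high, about 0.35 kg, origin at the centre of its underside, axes roughly along the board's. It starts loose on the board, its centre 155 to 195 mm from the face of the stop, with a gap of 22 to 32 mm between its side and the fence.
- push_stick: Loose brown wooden push stick, 0.22 kg, standing on the cold glass hob (z = 3 mm) left of the board. Origin under the handle's axis at the foot's underside, z up. Handle 25 mm square, sides along x and y, top 140 mm up, green cap and a green ring at 62 mm; grip it 75 to 135 mm up. Foot plate 10 mm thick, x -42 to 20 mm, y -20 to 30 mm.
- stick_corner (a point): Inside corner of the push stick's head, 30 mm to -x and 20 mm to -y of its origin, at its underside; axes as the stick's. The pushing wall (36 mm high) looks to -y and runs 50 mm to +x from here; the side lip (36 mm high, 12 thick) looks to +x and runs 65 mm to -y. With stick and board axes in line they take the rear (+y) and near (-x) sides of the cheese.
- salt_shaker: Bystander: salt shaker with a steel cap, 44 mm across, 90 mm high, standing on the hob, origin at the centre of its underside.
- spice_jar: Bystander: spice jar with a green cap, 46 mm across, 106 mm high, standing on the hob, origin at the centre of its underside.
Mind the look-alikes: they are no part of the job. Of the things that look like the push_stick, take the one that is farthest to the robot's right at the start.

How it is judged (in metres and radians):
On the way:
1. the cheese lies against the fence (gap under 10 mm, within 10 degrees) while it is still more than 70 mm from the stop (x of cheese in the frame of corner above -0.04 m and angle between the y axis of cheese and the y axis of board, either way round below 0.175 rad and y of cheese in the frame of corner above 0.115 m), for 0.1 s.
At the end, for the whole second after the job is handed in: The cheese lies flat on the board within 12 mm of the end stop and within 12 mm of the fence, in line with it to 10 degrees, at rest; the push stick stands upright, at rest and released (x of cheese in the frame of corner above -0.042 m and y of cheese in the frame of corner below 0.057 m and z of cheese in the frame of corner below 0.01 m and angle between the y axis of cheese and the y axis of board, either way round below 0.175 rad and linear speed of each of cheese, push_stick below 0.02 m/s and angle between push_stick's own z axis and vertical below 0.2 rad); the robot touches nothing.
It fails at once if the cheese leaves the fence by more than 15 mm in the last 60 mm before the stop (y of cheese in the frame of corner below 0.105 m and x of cheese in the frame of corner below -0.045 m).
It fails at once if the gripper touches the cheese (contact force between any of the fingers, the arm and cheese above 1 N).
It fails at once if the salt shaker is moved more than 30 mm (distance of salt_shaker from where it was at the start of the episode above 0.03 m).
It fails at once if the spice jar is moved more than 30 mm (distance of spice_jar from where it was at the start of the episode above 0.03 m).
It also fails if it takes over 42 s, if anything falls off the work surface, if the arm or the gripper's body presses on something with over 40 N, if the wrist force passes 120 N, or if a joint passes its speed limit or range.

ROBOT

A 6-joint arm with a two-finger parallel gripper is mounted at the origin on a cart in front of the work surface, level with it; the furniture and walls round the work are solid. World frame = base frame: x ahead of the robot, y to its left, z up, the work surface at z = 0. Lengths are in mm, angles in degrees, forces in N, time in s.
With the tool pointing down it reaches from about 350 to 850 mm from the base axis. Payload 8.1 kg.
Tool frame: the origin (TCP) lies midway between the tips of the shut fingers; the grasp point (between the pads) lies 19 mm behind it; z points along the fingers, y is the line along which they close (so a half turn about z gives the same grasp; the last joint's range is limited). The gripper opens to 85 mm and grips with 20 to 120 N. Pads are 22 mm wide; open, the fingers measure 114 mm over their backs; the gripper's body (76 mm by 85 mm) begins 54 mm behind the grasp point. The pads swing forward as they close: fully open they stand 13 mm farther back than shut.
Start: joints at [69.763, 7.471, 85.268, -0, 87.261, -4.893], TCP at [158.744, 578.624, 231.292] pointing down, gripper open.
Joint ranges: [-169.43, 169.43], [-51.17, 129.36], [1.28, 143.12], [-76.62, 256.62], [0, 156.53], [-152.29, 152.29]. Speed limits (degrees/s): [136.94, 136.94, 159.86, 180, 180, 180].

INTERFACE

Orientations are given as [roll, pitch, yaw] about the fixed x, y, z axes, in that order (R = Rz(yaw) Ry(pitch) Rx(roll)).
In Python, from bench import r gives the robot as it stands. The module is installed in compiled form; this text tells all that it offers.
- The arm moves only by the tool jog_arm, never from a script. Its argument "rows" is a list of rows, each a list of 2 entries, a list of its own where there are three numbers: the shift along the tool's x, y, z in mm, then the turn, a rotation vector about the tool's x, y, z in rad. A call has 1 to 10 rows; each row is the pose to reach, as a shift and turn from the pose commanded when the call began, along the tool's axes at that moment; what a row does not reach only later rows make up. A row lasts 1/10 s, in which the tool goes at most 50 mm and 8.59 degrees, less where a joint would pass 70% of its speed; a pose out of reach is approached as far as the arm can. A call with a gripper value outside its range is refused whole. "grip" is the finger opening in mm, from 0 to 85.4, set as the call begins (left out, the last holds). The fingers move at their own pace and stop on an object; "force" is the grip in N (left out, the last holds). Time passes only in rows, so rows that repeat a pose let the fingers close. It gives the time, the measured TCP pose, the force, the opening and the grip force at its end, in the units of the state.
- r.sense(): the state, without advancing time (a new reading comes with each control period).
- r.snapshot(name): name is "side" or "top" or "wrist"; returns (picture, depth): 480x640x3 uint8, blue, green, red; 480x640 float32, mm along the optical axis (not along the pixel's ray), 0 where there is no reading.
- r.camera_params(name): a dict with "fx", "fy", "cx", "cy" (pixels), "pose" (4x4, takes a point from camera to world coordinates); the wrist camera has in their place "tool_from_camera" (4x4, takes a point from camera to tool coordinates, whose origin is the TCP and whose axes are the flange's). Camera axes: x right, y down, z forward; pixel columns grow to the right and rows downward; lengths in mm; the calibration is good to about 2 mm. A picture is of the moment at which its call begins: read the wrist's pose just before it. camera_params takes no time and is no camera call.
- r.hand_in(): hands the job in; it is judged then, once.
The state is a dict: "time": time; "joint_pos": joint angles; "qd": joint speeds; "joint_efforts": joint torques, N m; "tool_pos": TCP position; "tcp_rot": TCP orientation; "ft_force": force on the tool from outside, world axes, zero at the start; "wrist_torque": the same for the moment, N m; "finger_gap": finger opening in mm; "grip_force": force on a finger pad.
Only numpy, scipy, OpenCV 4.12 (cv2) and the standard library are available. Lean on these libraries where they do the work, as an engineer would, in place of code of your own. Each camera call takes 0.05 s, during which the arm holds its last target. There are 200 camera calls.

## Working session

There is one attempt and no reset: what is moved stays moved. The work goes in short steps, Python scripts to look and compute and a tool call to move; the robot and the scene stay as the last step left them, time stands still between calls to the robot, and variables do not carry over. Pictures are saved under pics/ and viewed, at most 10 in all, crops included, and the job is handed in when it is done.

Besides the shell and the picture viewer there is one more tool, called by a JSON object that holds its "op" and its "data". jog_arm: Moves the arm, as the interface text tells. Its arguments: {"type":"object","properties":{"rows":{"type":"array"},"grip":{"type":"number"},"force":{"type":"number"}},"required":["rows"]}

```bash
mkdir -p pics
cat > h.py <<'E'
import numpy as np,cv2
from bench import r
def cloud(name):
    s=r.sense(); im,d=r.snapshot(name); p=r.camera_params(name)
    if 'pose' in p: T=np.array(p['pose'])
    else:
        from scipy.spatial.transform import Rotation as R
        W=np.eye(4); W[:3,:3]=R.from_euler('xyz',s['tcp_rot'],degrees=True).as_matrix(); W[:3,3]=s['tool_pos']; T=W@np.array(p['tool_from_camera'])
    v,u=np.mgrid[:480,:640]
    P=np.stack([(u-p['cx'])/p['fx']*d,(v-p['cy'])/p['fy']*d,d],-1)@T[:3,:3].T+T[:3,3]
    P[d==0]=np.nan
    return im,P
E
python3 - <<'E'
from h import *
for n in['top','side']:
    im,P=cloud(n); cv2.imwrite(f'pics/{n}0.png',im); np.savez(f'{n}0.npz',im=im,P=P)
    print(n,r.camera_params(n)['pose'])
s=r.sense();print(s)
E
```

```text
top [[-2.57435045e-02 -9.94751057e-01  9.90333610e-02  3.51050997e+02]
 [-9.99658640e-01  2.60584236e-02  1.88752296e-03  1.83276346e+02]
 [-4.45826873e-03 -9.89509635e-02 -9.95082324e-01  1.52655678e+03]
 [ 0.00000000e+00  0.00000000e+00  0.00000000e+00  1.00000000e+00]]
side [[-9.76454601e-01 -1.30045051e-01  1.72118262e-01  2.44617775e+02]
 [-2.15714728e-01  5.95602892e-01 -7.73772804e-01  1.40892659e+03]
 [-1.88881113e-03 -7.92682459e-01 -6.09631817e-01  1.01400951e+03]
 [ 0.00000000e+00  0.00000000e+00  0.00000000e+00  1.00000000e+00]]
{'time': 0.1, 'joint_pos': array([ 6.97629448e+01,  7.51199699e+00,  8.53234237e+01, -3.48234420e-04,
        8.72625011e+01, -4.89513991e+00]), 'qd': array([ 0.18796541, -0.06664305, -0.1765942 ,  0.17288382, -0.04017876,
        0.01341411]), 'joint_efforts': array([ 9.45806642e-04, -5.70960689e+01, -5.01934147e+01, -1.72555283e-04,
        8.48721131e-03,  4.76373680e-05]), 'tool_pos': array([158.57375426, 578.14329484, 230.33298456]), 'tcp_rot': array([-1.79902406e+02, -8.00935354e-03,  1.64658095e+02]), 'ft_force': array([-0.2517212 , -0.37134526, -0.58290218]), 'wrist_torque': array([ 0.01536712, -0.05436094, -0.02128431]), 'grip_force': 0.0, 'finger_gap': 85.37966049595984}
```

View pics/top0.png

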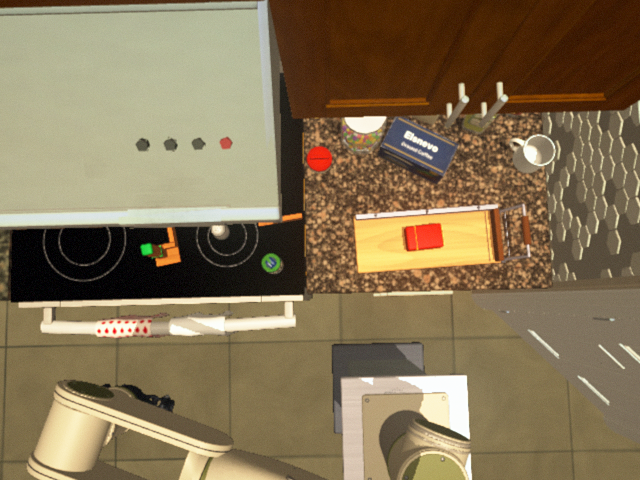

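View pics/side0.png

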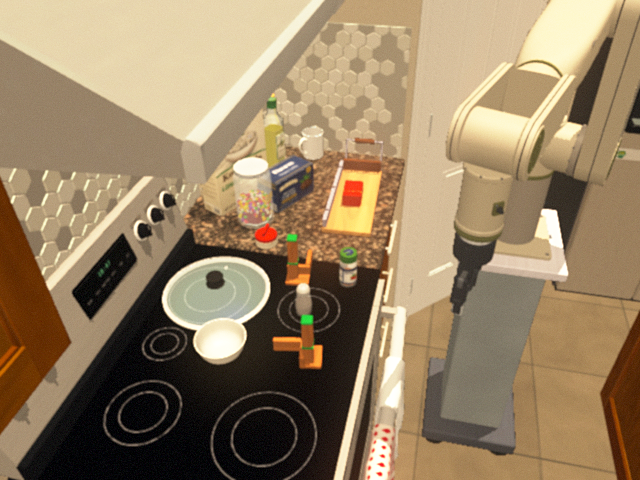

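The sticks differ. The one farther right (-y) is in the side view near (298,260), partly under the hood in the top view near (280,218). The board is at top (430,240), the shaker at (218,230) and the jar at (272,263). Next I measure.

Run:
```python
from h import *
S=np.load('side0.npz');T=np.load('top0.npz')
c=S['im'][225:320,260:380]; cv2.imwrite('pics/c1.png',cv2.resize(c,None,fx=6,fy=6,interpolation=cv2.INTER_CUBIC))
hsvs={n:cv2.cvtColor(X['im'],cv2.COLOR_BGR2HSV) for n,X in(('s',S),('t',T))}
P=S['P'];h=hsvs['s']
def rep(n,m,P):
    q=P[m];q=q[~np.isnan(q).any(1)];print(n,len(q),'med',np.median(q,0).round(),'lo',np.percentile(q,3,axis=0).round(),'hi',np.percentile(q,97,axis=0).round())
def box(u0,u1,v0,v1):
    m=np.zeros((480,640),bool);m[v0:v1,u0:u1]=1;return m
g=(h[...,0]>40)&(h[...,0]<80)&(h[...,1]>120)
rep('cap',box(285,300,232,246)&g,P)
rep('shaker',box(296,312,283,290),P); 
rep('jarcap s',box(338,357,248,262)&g,P)
Pt=T['P'];ht=hsvs['t']
rep('shaker t',box(213,224,225,236)&(Pt[...,2]>60),Pt)
rep('jar t',box(260,285,252,275)&(Pt[...,2]>60),Pt)
red=((ht[...,0]<6)|(ht[...,0]>174))&(ht[...,1]>150)
m=box(400,450,215,260)&(Pt[...,2]>50)&(Pt[...,2]<80)
rep('cheese',m,Pt);print(cv2.minAreaRect(Pt[m][:,:2].astype(np.float32)))
m=box(345,510,200,280)&(Pt[...,2]>12)&(Pt[...,2]<24);rep('board',m,Pt);print(cv2.minAreaRect(Pt[m][:,:2].astype(np.float32)))
m=box(345,500,200,225)&(Pt[...,2]>40)&(Pt[...,2]<56);q=Pt[m];rep('fence',m,Pt);print(cv2.minAreaRect(q[:,:2].astype(np.float32)),cv2.fitLine(q[:,:2].astype(np.float32),cv2.DIST_HUBER,0,.01,.01).ravel())
m=box(485,512,205,265)&(Pt[...,2]>50)&(Pt[...,2]<66);rep('stop',m,Pt);print(cv2.minAreaRect(Pt[m][:,:2].astype(np.float32)))
# stick points height bands
w=(h[...,0]>5)&(h[...,0]<20)&(h[...,1]>130)&box(275,325,235,290)
for a,b in((6,20),(30,50),(70,125)):
    m=w&(P[...,2]>a)&(P[...,2]<b);rep(f'stick z{a}-{b}',m,P)
m=w&(P[...,2]>30)&(P[...,2]<44)
print(P[m][::4].round())
print('hood', Pt[100,100],Pt[200,270],Pt[215,270])
hood=box(0,300,0,235)&(Pt[...,2]>300);rep('hood',hood,Pt)
hs=box(180,340,0,180)&(P[...,2]>250);rep('hood side',hs,P)
```

```text
cap 79 med [588. 340. 144.] lo [574. 144.  -3.] hi [657. 352. 147.]
shaker 112 med [535. 450.  86.] lo [514. 348.  -1.] hi [572. 465.  92.]
jarcap s 124 med [436. 338. 105.] lo [421. 307.  92.] hi [457. 348. 110.]
shaker t 115 med [519. 448.  90.] lo [449. 325.  78.] hi [531. 463. 755.]
jar t 318 med [435. 318. 108.] lo [415. 298.  69.] hi [455. 339. 115.]
cheese 879 med [493. -58.  62.] lo [ 466. -101.   55.] hi [522. -16.  69.]
((509.4275817871094, -58.16854476928711), (90.76502990722656, 92.39044952392578), 4.609496116638184)
board 5877 med [481. -65.  18.] lo [ 420. -232.   13.] hi [552. 103.  23.]
((491.1327819824219, -76.46514892578125), (147.36972045898438, 378.9335632324219), 2.5063209533691406)
fence 755 med [558. -82.  47.] lo [ 537. -244.   41.] hi [570.  99.  55.]
((552.3002319335938, -69.65679931640625), (358.6109313964844, 52.00300216674805), 88.50883483886719) [ 4.2164654e-02 -9.9911070e-01  5.5824115e+02 -6.9752541e+01]
stop 326 med [ 499. -243.   57.] lo [ 434. -254.   51.] hi [ 560. -235.   63.]
((504.671142578125, -256.6595458984375), (142.4077606201172, 59.5643692
[... 604 characters left out ...]
.]
 [573. 323.  38.]
 [562. 321.  38.]
 [552. 318.  38.]
 [605. 329.  34.]
 [566. 327.  39.]
 [556. 324.  39.]
 [607. 335.  35.]
 [570. 325.  33.]
 [559. 324.  35.]
 [548. 322.  35.]
 [572. 328.  32.]
 [561. 327.  33.]
 [548. 321.  31.]
 [573. 344.  42.]
 [592. 355.  44.]
 [583. 349.  41.]
 [574. 339.  34.]
 [589. 348.  35.]
 [577. 349.  38.]
 [593. 354.  36.]
 [583. 349.  34.]
 [573. 346.  33.]
 [585. 352.  32.]]
hood [591.16441542 449.29532366 843.45266536] [475.50312813 254.76276343 783.76837173] [456.60320684 255.29271209 781.5362697 ]
hood 65454 med [580. 400. 834.] lo [455. 238. 770.] hi [681. 567. 891.]
hood side 19838 med [483. 801. 781.] lo [ 453. -395.  279.] hi [ 731. 1007.  820.]
```

View pics/c1.png

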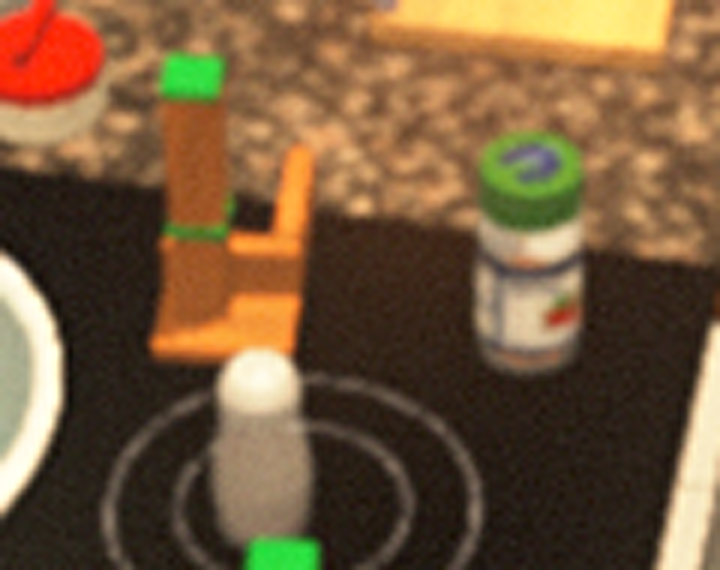

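```bash
cat >> h.py <<'E'
from scipy.spatial.transform import Rotation as R
def to(x,y,z,yaw):
    s=r.sense();W=R.from_euler('xyz',s['tcp_rot'],degrees=True)
    print('at',s['time'],s['tool_pos'].round(1),s['tcp_rot'].round(2),'shift',(W.inv().apply(np.array([x,y,z])-s['tool_pos'])).round(1),'turn',(W.inv()*R.from_euler('xyz',[180,0,yaw],degrees=True)).as_rotvec().round(3))
E
python3 - <<'E'
from h import *
S=np.load('side0.npz')['P']
print('hood edge low',[S[v,u].round() for v,u in((165,190),(170,195),(160,195),(110,270),(60,310))])
m=(S[...,1]>200)&(S[...,1]<700)&(S[...,0]>440)&(S[...,2]>300);print(np.percentile(S[m],[1,50],axis=0))
to(587,338,260,185)
print(r.camera_params('wrist')['tool_from_camera'])
E
```

```text
hood edge low [array([ 468., 1007.,  756.]), array([ 463., 1007.,  751.]), array([ 461., 1008.,  763.]), array([ 807., -193.,  235.]), array([ 719., -396.,  337.])]
[[ 452.71891197  414.14280771  302.0938341 ]
 [1004.27848298  626.51586155  427.29735133]]
at 0.1 [158.6 578.1 230.3] [-1.7990e+02 -1.0000e-02  1.6466e+02] shift [-476.7 -118.3  -29.5] turn [-0.002 -0.    -0.355]
[[-3.84260603e-04 -9.58529336e-01 -2.84993622e-01  7.28068361e+01]
 [ 9.99999606e-01 -5.96368276e-04  6.57474488e-04 -1.58450154e+00]
 [-8.00169739e-04 -2.84993258e-01  9.58529187e-01 -1.41570481e+02]
 [ 0.00000000e+00  0.00000000e+00  0.00000000e+00  1.00000000e+00]]
```

{"op": "jog_arm", "data": {"rows": [[[-48,-12,-6],[0,0,-0.04]],[[-96,-24,-12],[0,0,-0.08]],[[-144,-36,-18],[0,0,-0.12]],[[-190,-48,-24],[0,0,-0.16]],[[-238,-60,-30],[0,0,-0.2]],[[-286,-72,-30],[0,0,-0.24]],[[-334,-84,-30],[0,0,-0.28]],[[-382,-96,-30],[0,0,-0.32]],[[-430,-107,-30],[0,0,-0.355]],[[-477,-118,-30],[0,0,-0.355]]]}}

```text
time: 1.1
tool_pos: [589.0, 337.1, 260.7]
tcp_rot: [-180.0, -0.0, -174.9]
ft_force: [0.6, 0.8, 0.8]
finger_gap: 85.3
grip_force: 0.0
```

{"op": "jog_arm", "data": {"rows": [[[0,0,0],[0,0,0]],[[0,0,0],[0,0,0]]]}}

```text
time: 1.3
tool_pos: [588.0, 337.5, 259.9]
tcp_rot: [-180.0, -0.1, -175.1]
ft_force: [-0.5, 1.2, -0.5]
finger_gap: 85.7
grip_force: 0.0
```

Run:
```python
from h import *
to(587,338,260,185)
im,P=cloud('wrist');cv2.imwrite('pics/w1.png',im);np.savez('w1.npz',im=im,P=P)
```

```text
at 1.3 [588.  337.5 259.9] [-1.7997e+02 -1.3000e-01 -1.7514e+02] shift [ 1.   0.6 -0.1] turn [-0.    -0.002 -0.002]
```

View pics/w1.png

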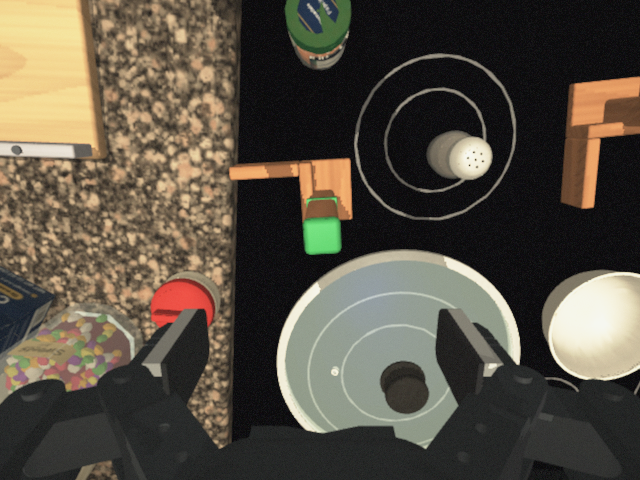

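Wrist view: the stick's green cap is at (322,226), the lip spans (230–312,168) and the foot is at (330,185). The jar and shaker are clear. Next I get the exact pose.

Run:
```python
from h import *
d=np.load('w1.npz');P=d['P'];h=cv2.cvtColor(d['im'],cv2.COLOR_BGR2HSV)
b=np.zeros((480,640),bool);b[150:260,222:360]=1
def rep(n,m):
    q=P[m].astype(np.float32);print(n,len(q),q.mean(0).round(1),'z',np.percentile(q[:,2],[5,95]).round(1),'rect',cv2.minAreaRect(q[:,:2].copy()),'x',np.percentile(q[:,0],[2,98]).round(1),'y',np.percentile(q[:,1],[2,98]).round(1))
g=(h[...,0]>40)&(h[...,0]<85)&(h[...,1]>100)
rep('cap',b&g&(P[...,2]>138)&(P[...,2]<150))
w=(h[...,0]<22)&(h[...,1]>110)&b
m=w&(P[...,2]>34)&(P[...,2]<44)
rep('lip+wall top',m)
l=m&(P[...,1]<305);rep('lip',l);print(cv2.fitLine(P[l][:,:2].astype(np.float32),cv2.DIST_HUBER,0,.01,.01).ravel())
rep('foot',w&(P[...,2]>9)&(P[...,2]<18))
```

```text
cap 1311 [585.1 336.  145.3] z [142.9 146.7] rect ((586.0775146484375, 336.1788330078125), (25.94560432434082, 25.94390296936035), 8.095833778381348) x [573.3 597.6] y [323.7 348.5]
lip+wall top 1475 [561.1 295.1  37.6] z [35.8 39.2] rect ((562.8700561523438, 298.3318786621094), (96.2378158569336, 50.7147331237793), 64.11994934082031) x [548.  591.5] y [249.9 329.4]
lip 817 [557.8 276.4  37.5] z [35.7 39. ] rect ((558.126953125, 276.5908203125), (12.210740089416504, 58.90199661254883), 8.03388786315918) x [549.8 565.7] y [249.1 303.8]
[ 1.4778472e-01 -9.8901957e-01  5.5776337e+02  2.7639270e+02]
foot 1689 [565.  345.5  11.9] z [10.4 13.4] rect ((578.4848022460938, 308.9771728515625), (61.770263671875, 112.25743103027344), 7.930305480957031) x [543.1 599.3] y [294.8 365.4]
```

{"op": "jog_arm", "data": {"rows": [[[2.6,-1.3,20],[0,0,-0.057]],[[2.6,-1.3,60],[0,0,-0.057]],[[2.6,-1.3,100],[0,0,-0.057]],[[2.6,-1.3,135],[0,0,-0.057]],[[2.6,-1.3,160],[0,0,-0.057]],[[2.6,-1.3,172],[0,0,-0.057]],[[2.6,-1.3,172],[0,0,-0.057]]]}}

```text
time: 2.05
tool_pos: [582.8, 337.5, 87.4]
tcp_rot: [-179.9, -0.2, -171.6]
ft_force: [0.0, -0.6, 0.3]
finger_gap: 85.5
grip_force: 0.0
```

{"op": "jog_arm", "data": {"rows": [[[0,0,0],[0,0,0]],[[0,0,0],[0,0,0]],[[0,0,0],[0,0,0]],[[0,0,0],[0,0,0]],[[0,0,0],[0,0,0]],[[0,0,0],[0,0,0]],[[0,0,0],[0,0,0]],[[0,0,0],[0,0,0]],[[0,0,0],[0,0,0]]], "grip": 15, "force": 80}}

```text
time: 2.95
tool_pos: [586.0, 337.2, 90.7]
tcp_rot: [180.0, 0.1, -171.8]
ft_force: [0.4, -1.6, 6.3]
finger_gap: 24.6
grip_force: 79.3
```

Run:
```python
from h import *
for n in('top','wrist'):
    d=np.load('top0.npz') if n=='top' else None
    if d is None: break
    P=d['P'];h=cv2.cvtColor(d['im'],cv2.COLOR_BGR2HSV)
a=np.radians(2.4);B=np.array([[np.cos(a),np.sin(a)],[-np.sin(a),np.cos(a)]]) # world->board
Q=P[...,:2]@B.T;z=P[...,2]
def rep(n,m):
    q=Q[m];print(n,m.sum(),'x',np.percentile(q[:,0],[1,5,50,95,99]).round(1),'y',np.percentile(q[:,1],[1,5,50,95,99]).round(1),'z',np.percentile(z[m],[5,50,95]).round(1))
b=np.zeros((480,640),bool);b[200:280,345:510]=1
red=((h[...,0]<8)|(h[...,0]>172))&(h[...,1]>150)
m=b&red&(z>56)&(z<72);m=cv2.morphologyEx(m.astype(np.uint8),cv2.MORPH_OPEN,np.ones((3,3)))>0
rep('cheese',m);rc=cv2.minAreaRect(P[m][:,:2].astype(np.float32));print(rc)
v,u=np.where(m);print('px',u.min(),u.max(),v.min(),v.max())
rep('boardtop',b&(z>14)&(z<22)&(h[...,0]>10)&(h[...,0]<30))
f=b&(z>42)&(z<54);f[:,490:]=0;f[230:]=0;rep('fence',f)
s=b&(z>52)&(z<64);s[:,:488]=0;rep('stop',s)
```

```text
cheese 703 x [462.8 465.4 491.1 516.7 519.5] y [-119.1 -115.8  -80.6  -38.5  -35.2] z [57.5 62.3 67.6]
((494.1817932128906, -56.753387451171875), (58.58407211303711, 86.05799102783203), 5.335964679718018)
px 406 442 224 249
boardtop 4769 x [416.  420.5 478.1 544.9 549.6] y [-257.7 -245.6  -82.5   77.2   88.8] z [14.5 17.7 21.3]
fence 621 x [548.2 549.6 555.3 561.3 562.2] y [-247.7 -233.5  -77.4   70.8   84.2] z [42.8 47.  52. ]
stop 290 x [420.8 425.8 485.7 546.3 550.9] y [-295.6 -271.1 -264.6 -257.7 -256.9] z [52.7 57.1 61.6]
```

{"op": "jog_arm", "data": {"rows": [[[0,0,-10],[0,0,0]],[[0,0,-30],[0,0,0]],[[0,0,-55],[0,0,0]],[[0,0,-75],[0,0,0]],[[5,-10,-80],[0,0,0.01]],[[15,-30,-80],[0,0,0.02]],[[30,-60,-80],[0,0,0.04]],[[45,-90,-80],[0,0,0.06]],[[61,-120,-80],[0,0,0.08]],[[76,-150,-80],[0,0,0.1]]]}}

```text
time: 3.95
tool_pos: [529.6, 175.8, 167.9]
tcp_rot: [-180.0, -0.1, -177.5]
ft_force: [0.2, 0.3, -1.2]
finger_gap: 24.1
grip_force: 78.6
```

{"op": "jog_arm", "data": {"rows": [[[18,-28,0],[0,0,0]],[[34,-56,0],[0,0,0]],[[50,-85,0],[0,0,0]],[[66,-112,0],[0,0,0]],[[80,-132,0],[0,0,0]],[[88,-140,0],[0,0,0]],[[88,-140,0],[0,0,0]],[[88,-140,0],[0,0,0]]]}}

```text
time: 4.75
tool_pos: [449.6, 34.3, 169.1]
tcp_rot: [180.0, 0.0, -177.5]
ft_force: [0.1, 0.5, -1.8]
finger_gap: 24.3
grip_force: 78.9
```

Run:
```python
from h import *
to(478.6,20.1,103,182.4)
im,P=cloud('wrist');cv2.imwrite('pics/w2.png',im);np.savez('w2.npz',im=im,P=P)
im2,P2=cloud('top');np.savez('t2.npz',im=im2,P=P2)
cv2.imwrite('pics/w2.png',np.hstack([cv2.resize(im,(400,300)),cv2.resize(im2[170:310,330:520],(400,300))]))
```

```text
at 4.75 [449.6  34.3 169.1] [ 1.7997e+02  1.0000e-02 -1.7750e+02] shift [-28.3 -15.5  66.1] turn [0.    0.    0.002]
```

View pics/w2.png

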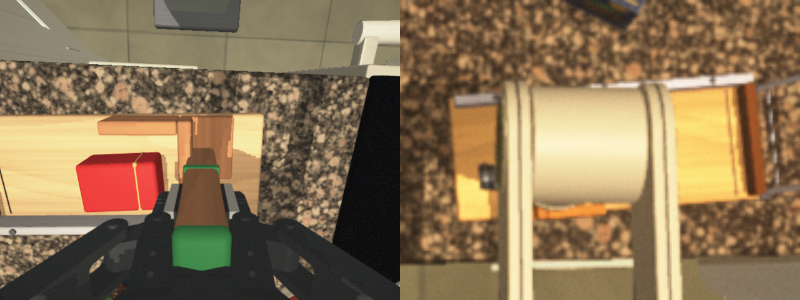

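The wrist view (left half) shows the cheese at (122,182), the lip at (138,127) and the wall at (187,150), with the stick clear of the block on its -x and +y sides. I measure both in the same cloud.

Run:
```python
from h import *
d=np.load('w2.npz');P=d['P'];h=cv2.cvtColor(d['im'],cv2.COLOR_BGR2HSV)
a=np.radians(2.4);B=np.array([[np.cos(a),np.sin(a)],[-np.sin(a),np.cos(a)]])
Q=P[...,:2]@B.T;z=P[...,2]
def rep(n,m):
    m=cv2.morphologyEx(m.astype(np.uint8),cv2.MORPH_OPEN,np.ones((3,3)))>0
    q=Q[m];print(n,m.sum(),'x',np.percentile(q[:,0],[1,5,50,95,99]).round(1),'y',np.percentile(q[:,1],[1,5,50,95,99]).round(1),'z',np.percentile(z[m],[5,50,95]).round(1),cv2.minAreaRect(q.astype(np.float32)))
red=((h[...,0]<8)|(h[...,0]>172))&(h[...,1]>150)
rep('cheese top',red&(z>59)&(z<67))
wood=(h[...,0]>3)&(h[...,0]<20)&(h[...,1]>90)
b=np.zeros((480,640),bool);b[170:300,140:390]=1
l=b&wood&(z>110)&(z<130);rep('stick head top',l)
l2=l&(Q[...,1]<-15);rep('lip',l2)
f=b&wood&(z>85)&(z<103);rep('foot',f)
b[:]=0;b[330:400,:150]=1
f=b&(z>44)&(z<53);rep('fence',f); print(cv2.fitLine(P[f][:,:2].astype(np.float32),cv2.DIST_HUBER,0,.01,.01).ravel())
b[:]=0;b[170:400,:330]=1;rep('board',b&(z>14)&(z<22)&(h[...,0]>10)&(h[...,0]<32))
s=b&(z>50)&(z<66)&(Q[...,1]<-240);print(s.sum())
```

```text
cheese top 8884 x [465.6 468.  492.  518.9 522.4] y [-121.6 -117.8  -80.3  -40.4  -36.7] z [60.3 61.7 62.8] ((494.2608947753906, -79.23692321777344), (58.53742980957031, 88.3116683959961), 2.617138147354126)
stick head top 5269 x [409.1 409.4 417.3 444.2 458.9] y [-68.8 -64.3 -13.7  14.1  23.6] z [113.9 116.3 120.7] ((423.38201904296875, -19.502548217773438), (97.9706039428711, 50.948143005371094), 55.842708587646484)
lip 2566 x [409.  409.2 414.3 420.  420.6] y [-69.5 -67.  -42.4 -17.9 -15.7] z [114.3 116.3 117.5] ((414.81890869140625, -42.782806396484375), (55.31730651855469, 11.991684913635254), 89.83390045166016)
foot 5347 x [408.9 409.1 426.6 460.9 468.2] y [-60.8 -32.5  26.8  42.3  43.6] z [88.8 90.4 98.3] ((439.7007751464844, -12.364860534667969), (113.25428009033203, 61.72452163696289), 89.89765167236328)
fence 1984 x [553.2 553.8 558.3 564.2 565.4] y [-238.3 -233.8 -181.2 -130.  -123.5] z [44.9 46.6 48. ] ((559.507568359375, -180.81915283203125), (13.096203804016113, 119.57417297363281), 0.33360007405281067)
[ 5.8921836e-02 -9.9826258e-01  5.6526532e+02 -1.5773946e+02]
board 28194 x [420.3 425.4 471.1 550.8 554.1] y [-252.  -239.5 -174.1  -29.6  -18.5] z [15.6 16.7 18. ] ((486.9289855957031, -137.98794555664062), (136.25050354003906, 245.3849639892578), 0.4034830331802368)
0
```

{"op": "jog_arm", "data": {"rows": [[[-14,-8,0],[0,0,0.002]],[[-28,-16,0],[0,0,0.002]],[[-28,-16,5],[0,0,0.002]],[[-28,-16,20],[0,0,0.002]],[[-28,-16,35],[0,0,0.002]],[[-28,-16,48],[0,0,0.002]],[[-28,-16,57],[0,0,0.002]],[[-28,-16,61],[0,0,0.002]],[[-28,-16,62.5],[0,0,0.002]],[[-28,-16,62.5],[0,0,0.002]]]}}

```text
time: 5.85
tool_pos: [478.5, 19.2, 107.0]
tcp_rot: [-180.0, 0.0, -177.6]
ft_force: [0.5, -0.6, -1.3]
finger_gap: 24.5
grip_force: 78.9
```

```bash
cat > m.py <<'E'
from h import *
def meas(name=None):
    s=r.sense()
    im,P=cloud('wrist');h=cv2.cvtColor(im,cv2.COLOR_BGR2HSV)
    if name: cv2.imwrite(name,im)
    a=np.radians(2.4);B=np.array([[np.cos(a),np.sin(a)],[-np.sin(a),np.cos(a)]])
    Q=P[...,:2]@B.T;z=P[...,2]
    print('t',s['time'],'tcp board',(B@s['tool_pos'][:2]).round(1),s['tool_pos'][2].round(1),s['tcp_rot'].round(1),'F',s['ft_force'].round(1))
    def rep(n,m):
        m=cv2.morphologyEx(m.astype(np.uint8),cv2.MORPH_OPEN,np.ones((3,3)))>0
        if m.sum()<20: return
        q=Q[m];print(n,m.sum(),'x',np.percentile(q[:,0],[1,50,99]).round(1),'y',np.percentile(q[:,1],[1,50,99]).round(1),'z',np.percentile(z[m],[5,50,95]).round(1),cv2.minAreaRect(q.astype(np.float32)))
    red=((h[...,0]<8)|(h[...,0]>172))&(h[...,1]>150)
    rep('cheese',red&(z>58)&(z<67))
    wood=(h[...,0]>3)&(h[...,0]<20)&(h[...,1]>90)
    b=np.zeros((480,640),bool);b[170:300,140:390]=1
    l=b&wood&(z>48)&(z<58);rep('lip',l)
    b[:]=0;b[300:400,:150]=1
    rep('fence',b&(z>44)&(z<53)&~red&(h[...,1]<80))
    b[:]=0;b[:,:200]=1
    rep('stop',b&(z>50)&(z<66)&(Q[...,1]<-245)&~red&(Q[...,0]<545))
E
python3 -c "
from m import *
meas('pics/w3.png')"
```

```text
t 5.85 tcp board [478.9  -0.8] 107.0 [-180.     0.  -177.6] F [ 0.5 -0.6 -1.3]
cheese 15560 x [465.1 490.4 522.3] y [-121.8  -81.1  -36.7] z [60.1 61.7 62.7] ((494.0784912109375, -79.42647552490234), (58.755958557128906, 89.09761047363281), 2.79594349861145)
lip 4982 x [437.2 444.9 487.5] y [-85.  -33.1   4.3] z [51.7 54.2 55.4] ((450.8733215332031, -37.28620147705078), (96.17843627929688, 51.24835968017578), 55.939208984375)
fence 2014 x [553.1 557.9 565.2] y [-199.  -164.4 -125.4] z [44.9 46.5 47.6] ((559.4249877929688, -161.90933227539062), (13.132168769836426, 78.73656463623047), 0.7156143188476562)
```

View pics/w3.png

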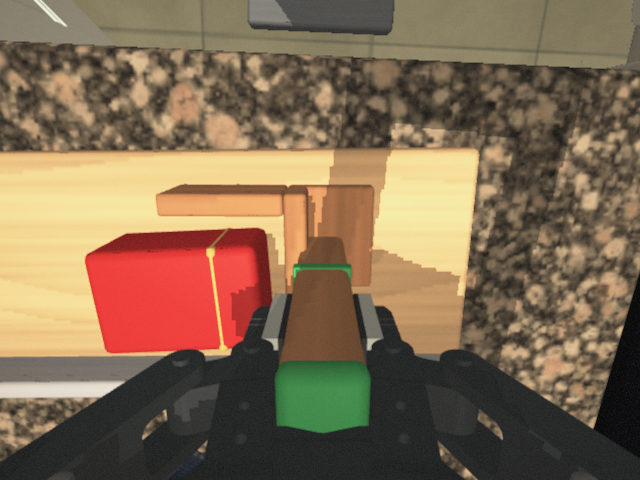

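The stick sits just above the board, about 15 mm off the block both on its side (lip at (225,200)) and behind it (wall at (297,225)). Now I push sideways.

{"op": "jog_arm", "data": {"rows": [[[0,-6,0],[0,0,0]],[[0,-12,0],[0,0,0]],[[-5,-12,0],[0,0,0]],[[-10,-12,0],[0,0,0]],[[-14,-12,0],[0,0,0]],[[-18,-12,0],[0,0,0]],[[-22,-12,0],[0,0,0]],[[-26,-12,0],[0,0,0]],[[-30,-12,0],[0,0,0]],[[-34,-12,0],[0,0,0]]]}}

```text
time: 6.9
tool_pos: [513.1, 8.7, 106.5]
tcp_rot: [180.0, -0.0, -177.6]
ft_force: [-3.3, 0.7, -3.3]
finger_gap: 24.1
grip_force: 79.2
```

{"op": "jog_arm", "data": {"rows": [[[-3,0,0],[0,0,0]],[[-6,0,0],[0,0,0]],[[-8,0,0],[0,0,0]],[[-9,0,0],[0,0,0]],[[-9,0,0],[0,0,0]]]}}

```text
time: 7.4
tool_pos: [522.0, 9.1, 106.8]
tcp_rot: [180.0, 0.0, -177.6]
ft_force: [-2.5, 0.7, -2.9]
finger_gap: 24.4
grip_force: 79.1
```

```bash
python3 -c "
from m import *
meas()"
```

```text
t 7.4 tcp board [521.9 -12.8] 106.8 [ 180.     0.  -177.6] F [-2.5  0.7 -2.9]
cheese 16672 x [493.1 518.1 549.3] y [-123.5  -82.8  -37.9] z [60.2 61.7 62.8] ((521.4987182617188, -81.04435729980469), (58.398033142089844, 88.61788940429688), 0.008289611898362637)
lip 5158 x [480.  488.1 530.6] y [-97.1 -46.4  -8.2] z [51.6 54.  55.2] ((494.3103332519531, -49.29995346069336), (96.85015869140625, 51.47838592529297), 57.457298278808594)
fence 2528 x [553.5 559.1 565.1] y [-200.4 -162.1 -115.8] z [45.2 46.6 47.7] ((559.4266967773438, -158.2720489501953), (12.862130165100098, 88.46924591064453), 0.23030920326709747)
```

{"op": "jog_arm", "data": {"rows": [[[-1.5,-3,0],[0,0,0]],[[-1.5,-8,0],[0,0,0]],[[-1.5,-14,0],[0,0,0]],[[-1.5,-20,0],[0,0,0]],[[-1.5,-27,0],[0,0,0]],[[-1.5,-34,0],[0,0,0]],[[-1.5,-41,0],[0,0,0]],[[-1.5,-47,0],[0,0,0]],[[-1.5,-50,0],[0,0,0]],[[-1.5,-50,0],[0,0,0]]]}}

```text
time: 8.45
tool_pos: [525.2, -41.0, 106.7]
tcp_rot: [180.0, -0.0, -177.6]
ft_force: [-2.3, 1.3, -3.2]
finger_gap: 24.3
grip_force: 79.3
```

```bash
python3 -c "
from m import *
meas()"
```

```text
t 8.45 tcp board [523. -63.] 106.7 [ 180.    -0.  -177.6] F [-2.3  1.3 -3.2]
cheese 16557 x [494.4 519.2 550.8] y [-171.5 -131.2  -86. ] z [60.1 61.7 62.8] ((523.0122680664062, -128.86721801757812), (58.766902923583984, 88.63213348388672), 0.5904803276062012)
lip 5290 x [481.  489.1 532. ] y [-147.1  -95.9  -58. ] z [51.2 53.8 55.1] ((495.2976989746094, -99.11454772949219), (97.04859161376953, 51.99740982055664), 56.93662643432617)
fence 2511 x [553.9 559.5 565.4] y [-250.2 -211.9 -166.5] z [45.1 46.7 48.2] ((559.8026123046875, -208.75137329101562), (13.024918556213379, 89.36345672607422), 0.07115282118320465)
```

{"op": "jog_arm", "data": {"rows": [[[-0.5,-5,0],[0,0,0]],[[-0.5,-12,0],[0,0,0]],[[-0.5,-20,0],[0,0,0]],[[-0.5,-28,0],[0,0,0]],[[-0.5,-36,0],[0,0,0]],[[-0.5,-44,0],[0,0,0]],[[-0.5,-52,0],[0,0,0]],[[-0.5,-60,0],[0,0,0]],[[-0.5,-67,0],[0,0,0]],[[-0.5,-72,0],[0,0,0]]]}}

```text
time: 9.5
tool_pos: [528.8, -112.6, 106.7]
tcp_rot: [180.0, -0.0, -177.6]
ft_force: [-1.9, 5.0, -1.9]
finger_gap: 23.9
grip_force: 79.4
```

{"op": "jog_arm", "data": {"rows": [[[0,-2,0],[0,0,0]],[[0,-3.5,0],[0,0,0]],[[0,-5,0],[0,0,0]],[[0,-6,0],[0,0,0]]]}}

```text
time: 9.9
tool_pos: [529.1, -118.4, 106.7]
tcp_rot: [180.0, -0.0, -177.6]
ft_force: [-3.6, 3.3, -3.3]
finger_gap: 24.0
grip_force: 79.5
```

```bash
python3 -c "
from m import *
meas('pics/w4.png')"
```

```text
t 9.9 tcp board [ 523.6 -140.5] 106.7 [ 180.    -0.  -177.6] F [-3.6  3.3 -3.3]
cheese 16553 x [495.  519.9 551.4] y [-248.9 -208.7 -163.5] z [60.2 61.7 62.8] ((523.61328125, -206.50608825683594), (58.71687316894531, 88.61788177490234), 0.4079672694206238)
lip 5229 x [481.7 489.8 531.8] y [-224.5 -173.5 -136.5] z [51.4 53.8 55. ] ((495.7236633300781, -176.9093017578125), (95.79236602783203, 51.856605529785156), 56.42420196533203)
fence 701 x [547.3 561.  566.1] y [-296.6 -262.7 -242.3] z [45.6 46.8 50.5] ((559.0184936523438, -270.52813720703125), (58.108741760253906, 13.405866622924805), 77.23307037353516)
stop 7958 x [424.2 476.1 543.3] y [-271.4 -262.7 -257.6] z [51.9 56.4 57.6] ((483.7477722167969, -264.7640075683594), (122.52082061767578, 15.04154109954834), 0.40869519114494324)
```

View pics/w4.png

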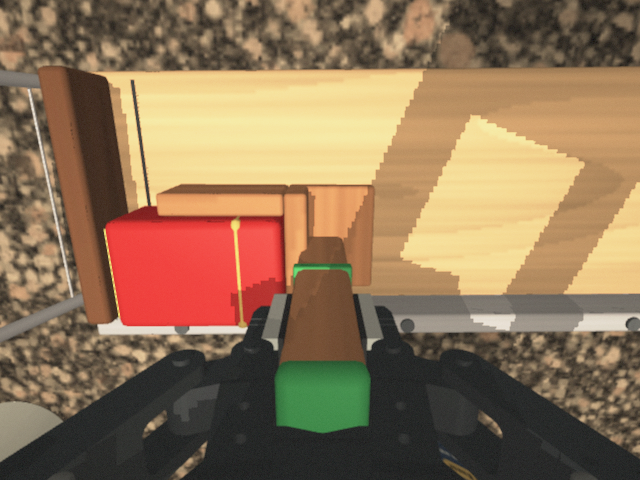

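The block lies along the fence, with about 6 mm left to the stop (block front at (110,270), stop at (95,190)). I creep home.

{"op": "jog_arm", "data": {"rows": [[[0,-1.5,0],[0,0,0]],[[0,-3,0],[0,0,0]],[[0,-4.5,0],[0,0,0]],[[0,-5.5,0],[0,0,0]],[[0,-6,0],[0,0,0]]]}}

```text
time: 10.45
tool_pos: [529.4, -124.7, 106.7]
tcp_rot: [180.0, -0.0, -177.6]
ft_force: [-2.3, 4.6, -3.7]
finger_gap: 24.2
grip_force: 79.3
```

```bash
python3 -c "
from m import *
meas()"
```

```text
t 10.45 tcp board [ 523.7 -146.7] 106.7 [ 180.    -0.  -177.6] F [-2.3  4.6 -3.7]
cheese 16564 x [495.1 519.9 551.5] y [-255.1 -214.9 -169.5] z [60.2 61.8 62.8] ((523.6021118164062, -212.6551513671875), (58.856502532958984, 89.12850189208984), 0.5599579811096191)
lip 5227 x [481.7 489.9 532.4] y [-230.4 -179.6 -141.3] z [51.5 53.8 55.1] ((495.641357421875, -182.39285278320312), (96.18685150146484, 51.193302154541016), 55.987674713134766)
fence 541 x [547.2 561.2 566. ] y [-296.5 -266.7 -248.7] z [45.5 46.9 50.9] ((559.1390380859375, -274.0276184082031), (51.46126937866211, 12.359506607055664), 73.36835479736328)
stop 7420 x [423.9 469.6 542.6] y [-295.9 -263.7 -257.9] z [52.  56.5 57.7] ((484.04803466796875, -276.61090087890625), (122.42969512939453, 40.586769104003906), 1.6435061693191528)
```

{"op": "jog_arm", "data": {"rows": [[[0,-1,0],[0,0,0]],[[0,-1.5,0],[0,0,0]],[[0,-1.5,0],[0,0,0]]]}}

```text
time: 10.8
tool_pos: [529.4, -125.0, 106.8]
tcp_rot: [179.9, -0.0, -177.6]
ft_force: [-3.0, 9.3, -0.6]
finger_gap: 24.5
grip_force: 79.5
```

{"op": "jog_arm", "data": {"rows": [[[0,0.5,0.5],[0,0,0]],[[0,0.5,1],[0,0,0]],[[0,0.5,1.2],[0,0,0]]]}}

```text
time: 11.1
tool_pos: [529.6, -124.8, 106.6]
tcp_rot: [179.9, 0.0, -177.6]
ft_force: [-7.0, 9.0, 6.4]
finger_gap: 24.4
grip_force: 80.5
```

{"op": "jog_arm", "data": {"rows": [[[0,0,0],[0,0,0]],[[0,0,0],[0,0,0]],[[0,0,0],[0,0,0]],[[0,0,0],[0,0,0]],[[0,0,0],[0,0,0]],[[0,0,0],[0,0,0]],[[0,0,0],[0,0,0]],[[0,0,0],[0,0,0]]], "grip": 85}}

```text
time: 11.9
tool_pos: [529.5, -125.8, 105.6]
tcp_rot: [-180.0, -0.0, -177.6]
ft_force: [0.4, 0.1, -0.6]
finger_gap: 84.7
grip_force: 0.0
```

{"op": "jog_arm", "data": {"rows": [[[0,0,-10],[0,0,0]],[[0,0,-30],[0,0,0]],[[0,0,-55],[0,0,0]],[[0,0,-80],[0,0,0]],[[0,0,-105],[0,0,0]],[[0,0,-125],[0,0,0]],[[0,0,-130],[0,0,0]],[[0,0,-130],[0,0,0]]]}}

```text
time: 12.7
tool_pos: [530.1, -125.9, 236.8]
tcp_rot: [-180.0, 0.1, -177.6]
ft_force: [0.2, 0.2, -0.0]
finger_gap: 84.7
grip_force: 0.0
```

```bash
python3 -c "
from m import *
meas('pics/w5.png')"
```

```text
t 12.7 tcp board [ 524.4 -148. ] 236.8 [-1.800e+02  1.000e-01 -1.776e+02] F [ 0.2  0.2 -0. ]
cheese 6851 x [495.1 522.3 552.4] y [-255.4 -213.5 -169.2] z [60.  61.6 62.9] ((653.1732177734375, -260.1346130371094), (99.85449981689453, 358.3374328613281), 69.91162872314453)
lip 2571 x [485.1 496.  550.9] y [-270.5 -213.9 -155.3] z [51.2 53.4 57.4] ((519.2127075195312, -213.61573791503906), (116.62651062011719, 68.80673217773438), 89.84423828125)
fence 870 x [608.1 650.6 702.3] y [-424.2 -420.2 -338.3] z [44.6 48.4 52.4] ((647.5394287109375, -394.4469909667969), (99.77081298828125, 76.85604858398438), 31.21489906311035)
stop 3787 x [424.2 488.1 543.6] y [-416.4 -266.8 -257.8] z [51.8 56.5 61.7] ((484.90057373046875, -337.94708251953125), (122.39442443847656, 162.04212951660156), 0.9481915235519409)
```

View pics/w5.png

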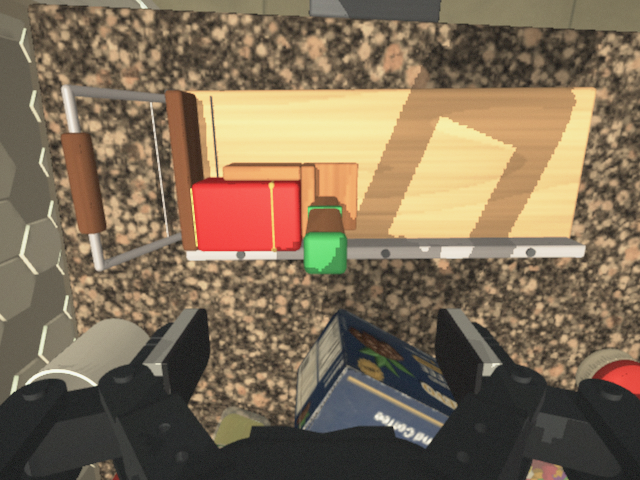

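The block touches the stop and the fence (block at (245,215)). The stick stands upright with its cap at (325,252), and the gripper is clear of everything.

```bash
python3 -c "
from bench import r
print(r.hand_in())"
```

```text
the job is handed in; nothing more can be done
None
```

The job is handed in at about 12.7 s of the 42 s allowed: the cheese block is against the fence and the end stop, the push stick stands upright and released, the shaker and jar were not disturbed, and the hand-in call returned no verdict.

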